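Close up the instrument cassette for the steriliser

ROBOT

A 7-joint arm with a two-finger parallel gripper is mounted at the origin on a cart in front of the work surface, level with it; the furniture and walls round the work are solid. World frame = base frame: x ahead of the robot, y to its left, z up, the work surface at z = 0. Lengths are in mm, angles in rad, forces in N, time in s.
With the tool pointing down it reaches from about 400 to 900 mm from the base axis. Payload 5.6 kg.
Tool frame: the origin (TCP) lies between the finger pads; the fingertips stand robot.finger_overhang ahead of it and the grasp point (between the pads) lies 3 mm ahead of it (robot.finger_overhang is the distance from the TCP to the fingertips, in mm); z points along the fingers, y is the line along which they close (so a half turn about z gives the same grasp; the last joint's range is limited). The gripper opens to 92 mm and grips with 3 to 60 N. Pads are 20 mm wide; open, the fingers measure 128 mm over their backs; the gripper's body (75 mm by 189 mm) begins 69 mm behind the grasp point.
Start: joints at [1.25, 0.468, -0.012, 1.603, 0.006, 1.071, -0.056], TCP at [178.215, -625.098, 236.592] pointing down, gripper open.
Joint ranges: [-2.53, 2.53], [-0.31, 2.02], [-1.57, 1.55], [0.28, 2.44], [-1.29, 4.43], [0.15, 1.84], [-2.92, 2.92]. Speed limits (rad/s): [2.57, 2.57, 3.14, 3.14, 3.14, 3.14, 3.14].

INTERFACE

Orientations are given as a rotation vector (axis times angle).
In Python, from cell import robot, workorder, kin, read_camera, camera_info gives the robot as it stands (robot), with the cameras as plain functions, the job (workorder) and the kinematics (kin). Calls block until the motion is done:
- robot.movep(position, orientation): joint-space move of the TCP to a pose.
- robot.servo_line(position, feed=150, rotation=None): straight line of the TCP; rotation=None keeps the orientation; feed is the mean speed in mm/s.
- robot.goto_joints(angles): joint-space move.
- robot.grip(opening, newtons=None): opening from 0.0 (shut) to 1.0 (fully open); newtons is the grip in N (None keeps the last); returns when the fingers have stopped.
- robot.hold(seconds).
- kin.ik(position, orientation): joint angles nearest the present ones, or None.
- read_camera(name): name is "scene" or "side" or "wrist"; returns the picture (384x512x3 uint8, red, green, blue); there is no depth.
- camera_info(name): a dict with "camera_matrix" (3x3 intrinsics, pixels), "R" (3x3) and "t" (3): a world point X has camera coordinates R X + t. Camera axes: x right, y down, z forward; pixel columns grow to the right and rows downward; lengths in mm; the calibration is good to about 2 mm. A picture is of the moment at which its call begins: read the wrist's pose just before it. camera_info takes no time and is no camera call; for the wrist camera it gives the pose at the moment of the call.
A pose or a line that the arm cannot do raises robot.IKError and nothing moves.
- workorder.job_done(): hands the job in; it is judged then, once.
Readings, each from a call of its own:
- robot.read_t(): time.
- robot.read_joints(): joint angles.
- robot.read_joint_velocities(): joint speeds.
- robot.read_joint_torque(): joint torques, N m.
- robot.read_tcp_pos(): TCP position.
- robot.read_tcp_rot(): TCP orientation.
- robot.read_contact_force(): force on the tool from outside, world axes, zero at the start.
- robot.read_wrist_torque(): the same for the moment, N m.
- robot.read_grip_width(): opening from 0.0 (shut) to 1.0 (fully open).
- robot.read_grip_force(): force on a finger pad.
Only numpy, scipy, OpenCV 4.12 (cv2) and the standard library are available. Lean on these libraries where they do the work, as an engineer would, in place of code of your own. Each camera call takes 0.05 s, during which the arm holds its last target. There are 200 camera calls.

TASK

Make the open instrument cassette ready for the steriliser, pushing with the fingertips only: first swing its retaining bar down flat over the instruments, then swing the lid down until it is fully shut, then push the thumb latch on the lid forward as far as it goes, so that its tongue sits under the keeper bridge. Do not pick anything up: the tweezers, strip and nub stay lying in the cassette, and the bottle and marker beside it are left where they are.

Things in the scene. Friction and masses are not known exactly. Their poses are not given: they have to be found in the camera images.
- cassette: Steel sterilising cassette: pan 140 (x) by 200 (y) mm, walls 34 mm high, inner floor 5 mm up; it does not shift. Origin: centre of the underside; x points from the front wall to the rear (hinge) wall, y left, z up. At yaw 0 the front faces the robot. Before the front wall (x = -77 to -85 mm) stands the keeper, a bridge 44 mm wide on two legs, underside 46.5 and top 50.5 mm above the table.
- rbar (a joint): Angle of the instrument retaining bar (rad): 0 = lying flat over the instruments (its stop), growing as it stands up about the hinge at its left end, up to 1.5; starts half raised to nearly upright. Turning axis parallel to the cassette's x. A stiff hinge: it stays where it is left; under 1 N near its free end moves it. A raised bar stands in the way of the lid.
- rbar_hinge (a point): Hinge axis of the retaining bar, inside the cassette's left wall, at (-20, 92, 26) mm in the cassette's frame. From here the bar, a steel strip 12 mm wide and 186 mm long, runs towards the right wall (cassette -y) when flat; its upper face lies 2 mm above the axis. Black rubber strip under it.
- rbar_end (a point): Middle of the widened free end of the bar, on its upper face, 174 mm from the hinge.
- lid (a joint): Angle of the lid (rad): 0 = fully shut (its stop), growing as it opens, up to 1.95; starts open, a little past upright, leaning back. Turning axis parallel to the cassette's y. A stiff hinge: the lid stays where it is left; 1 to 2 N at its front edge moves it.
- lid_hinge (a point): Middle of the lid's hinge axis along the rear wall, at (72, 0, 37) mm in the cassette's frame. Slotted steel lid 206 mm wide and 143 mm deep; the outer face (the top when shut) lies 3.5 mm from the axis.
- lid_front_edge (a point): Middle of the lid's free edge, on its outer face, 142 mm from the hinge axis.
- latch (a joint): Travel of the thumb latch on the lid's outer face (m): 0 = drawn back, 0.018 = fully forward (stop), tongue under the keeper bridge; starts drawn back. Slides towards the lid's free edge (cassette -x when the lid is shut); friction about 2 N, stays where left. If pushed forward early, the tongue lands on top of the bridge and the lid cannot shut.
- latch_tab (a point): Middle of the top of the latch's upright thumb tab: 34 mm wide (across the slide), 8 mm thick along the slide, top 16.5 mm above the lid's outer face; 98 mm from the lid's hinge axis when drawn back. Beneath and ahead of it a latch plate 3.5 mm high between two guides 6 mm high on the lid.
- tweezers: Steel tweezers 122 mm long, 12 mm wide, 10 mm high, lying loose in the cassette along its x, in the left half under the bar. Origin: centre of the underside.
- strip: Ground steel strip 76 x 11 x 4 mm, lying loose on the cassette floor along its x, in the right half. Origin: centre of the underside.
- nub: Small machined steel nub, 23 mm across, 15 mm high, loose on the cassette floor behind the bar, near the middle. Origin: centre of the underside.
- spirit: Bystander: dropper bottle, 43 mm across, 130 mm tall, right of the cassette.
- marker: Bystander: marker pen, 136 mm long, 14 mm thick, lying in front of the cassette.

How it is judged:
By the outcome, as a careful person would: the job done as asked, in the order asked, and still so for the second after the job is handed in, with the robot touching nothing.
It also fails if it takes over 58 s, if anything falls off the work surface, if the arm or the gripper's body presses on something with over 40 N, if the wrist force passes 120 N, or if a joint passes its speed limit or range.

## Working session

There is one attempt and no reset: what is moved stays moved. The work goes in short steps, each a Python script; the robot and the scene stay as the last script left them, time stands still between calls to the robot, and variables do not carry over. Pictures are saved under pics/ and viewed, at most 10 in all, crops included, and the job is handed in when it is done.

```bash
ls; mkdir -p pics
python3 - <<'E'
from cell import robot, workorder, kin, read_camera, camera_info
import cv2,numpy as np
for n in("scene","side"):
    im=read_camera(n); cv2.imwrite(f"pics/{n}0.png",im[...,::-1])
    c=camera_info(n); print(n,np.round(c["camera_matrix"],1).tolist(),np.round(-np.array(c["R"]).T@c["t"]),np.round(c["R"],3).tolist())
print(robot.finger_overhang,robot.read_t(),robot.read_tcp_rot())
E
```

```text
cell.py
pics
scene [[393.9, 0.0, 252.7], [0.0, 393.9, 194.4], [0.0, 0.0, 1.0]] [  7. 315. 658.] [[-0.605, -0.796, -0.02], [-0.541, 0.429, -0.723], [0.584, -0.427, -0.69]]
side [[451.7, 0.0, 259.2], [0.0, 451.7, 198.1], [0.0, 0.0, 1.0]] [ 45. 638. 480.] [[-0.847, -0.531, -0.023], [-0.223, 0.395, -0.891], [0.483, -0.75, -0.453]]
22.0 0.1 [-3.10982684e+00 -4.34612374e-01  5.20595930e-04]
```

View pics/scene0.png

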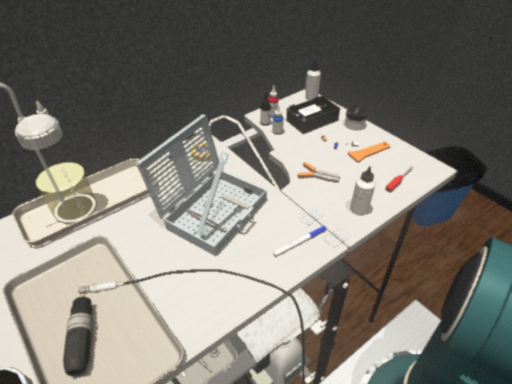

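View pics/side0.png

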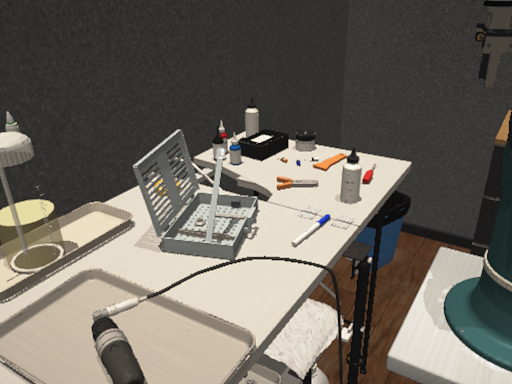

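The scene view shows the cassette around (210,205) and the side view around (208,220). The lid is open to the left/back, the bar is half raised, and the marker and bottle are on the near side. I'll enlarge both.

Run:
```python
import cv2,numpy as np
a=cv2.imread("pics/scene0.png")[110:260,130:280];b=cv2.imread("pics/side0.png")[125:265,130:270]
a=cv2.resize(a,(600,600),interpolation=cv2.INTER_CUBIC);b=cv2.resize(b,(560,560),interpolation=cv2.INTER_CUBIC)
cv2.imwrite("pics/a.png",a);cv2.imwrite("pics/b.png",b)
```

```text
(no output)
```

View pics/a.png

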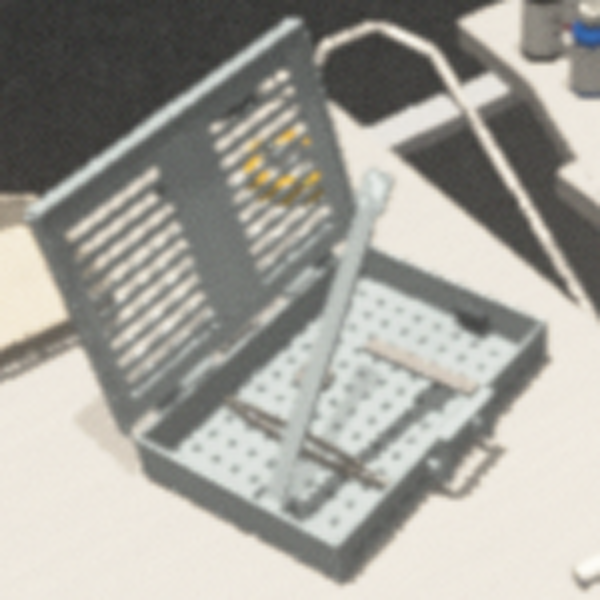

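View pics/b.png

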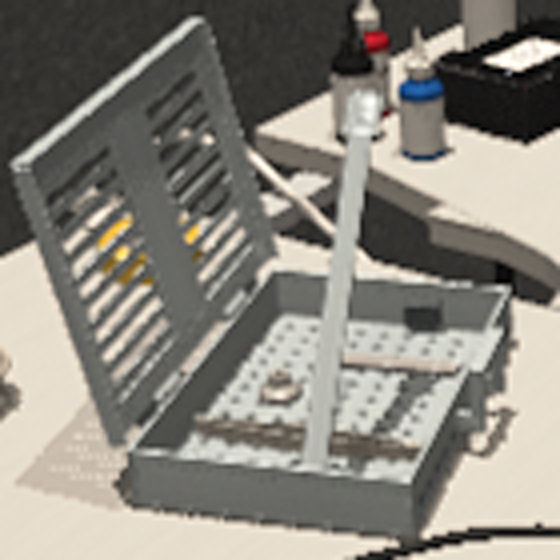

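Crop a (scene, 4x): pan rim corners RL (138,438), FL (342,552), FR (548,325), RR (370,250). Lid corners are (33,213) and (297,22), and the bar tip is (375,185).
Crop b (side, 4x): RL (130,450), FL (412,483), FR (508,290), RR (280,275). Lid corners are (15,163) and (200,18), and the bar tip is (362,115). I'll triangulate these and fit the pose.

```bash
cat > h.py <<'E'
import numpy as np, cv2
from cell import robot, workorder, kin, read_camera, camera_info
def P(n):
    c=camera_info(n); return np.array(c["camera_matrix"])@np.c_[np.array(c["R"]),np.array(c["t"])]
def plane(n,uv,z):
    M=P(n); H=np.c_[M[:,0],M[:,1],M[:,2]*z+M[:,3]]; q=np.linalg.solve(H,[*uv,1]); return q[:2]/q[2]
def tri(u1,u2):
    X=cv2.triangulatePoints(P("scene"),P("side"),np.array(u1,float),np.array(u2,float)).ravel(); return X[:3]/X[3]
E
python3 - <<'E'
from h import *
A=dict(RL=(138,438),FL=(342,552),FR=(548,325),RR=(370,250),LL=(33,213),LR=(297,22),tip=(375,185))
B=dict(RL=(130,450),FL=(412,483),FR=(508,290),RR=(280,275),LL=(15,163),LR=(200,18),tip=(362,115))
X={}
for k in A:
    a=np.array(A[k])/4+[129.6,109.6]; b=np.array(B[k])/4+[129.6,124.6]
    X[k]=tri(a,b); print(k,X[k].round(1),plane("scene",a,34).round(1),plane("side",b,34).round(1))
ks=["RL","FL","FR","RR"]; L=np.array([(70,100),(-70,100),(-70,-100),(70,-100)],float)
for W in ([plane("scene",np.array(A[k])/4+[129.6,109.6],34) for k in ks],[plane("side",np.array(B[k])/4+[129.6,124.6],34) for k in ks]):
    W=np.array(W); c=W.mean(0); d=(W-c)
    th=np.arctan2((L[:,0]*d[:,1]-L[:,1]*d[:,0]).sum(),(L*d).sum()); R=np.array([[np.cos(th),-np.sin(th)],[np.sin(th),np.cos(th)]])
    print("pose",c,th,"res",(d-L@R.T).round(1).tolist())
    for k in("tip","LL","LR"): print(k,(R.T@(X[k][:2]-c)).round(1),X[k][2].round(1))
E
```

```text
RL [593.4 126.5  33.5] [592.9 126.7] [592.8 127.1]
FL [461.6  82.1  32.2] [458.7  82.7] [461.3  83.9]
FR [ 528.7 -105.1   31.2] [ 524.6 -103. ] [ 527.2 -101.3]
RR [656.1 -64.8  26.2] [644.6 -59.8] [648.6 -54.1]
LL [625.1 139.4 177.4] [807.9  86.9] [902.6 -98.1]
LR [685.1 -50.9 179.2] [ 891.2 -162.1] [ 994.4 -383.8]
tip [552.  -12.9 162.6] [695.9 -98.4] [ 755.4 -275.5]
pose [555.19347728  11.63268824] 0.3138972532857811 res [[2.0, -1.7], [0.9, -2.4], [5.1, 2.0], [-8.0, 2.0]]
tip [-10.6 -22.4] 162.6
LL [106. 100.] 177.4
LR [104.2 -99.6] 179.2
pose [557.46770047  13.89363849] 0.3281975508414506 res [[1.3, -4.0], [2.3, -2.1], [3.8, 2.0], [-7.4, 4.1]]
tip [-13.8 -23.6] 162.6
LL [104.5  97. ] 177.4
LR [  99.9 -102.5] 179.2
```

```bash
cat >> h.py <<'E'
c=np.array([559.5,12.]);th=0.32
def W(x,y): return c+np.array([[np.cos(th),-np.sin(th)],[np.sin(th),np.cos(th)]])@[x,y]
def rot(pitch=0):
    from scipy.spatial.transform import Rotation as Ro
    return (Ro.from_euler("z",th)*Ro.from_euler("y",pitch)*Ro.from_euler("x",np.pi)).as_rotvec()
def tip(x,y,z): return np.r_[W(x,y),z+robot.finger_overhang]  # fingertip centre, cassette frame
E
python3 - <<'E'
from h import *
print("lamp",tri((40,132),(12,148)))
print(rot())
robot.grip(0.0,20)
robot.movep(tip(-60,-40,320),rot())
print(robot.read_t(),robot.read_tcp_pos(),robot.read_grip_width(),robot.read_joints())
cv2.imwrite("pics/w1.png",read_camera("wrist")[...,::-1])
ci=camera_info("wrist"); np.savez("w1.npz",**{k:np.array(v) for k,v in ci.items()})
print(-np.array(ci["R"]).T@ci["t"])
M=P("wrist")
for p in [(70,100),(-70,100),(-70,-100),(70,-100)]:
    q=M@[*W(*p),34,1]; print(p,(q[:2]/q[2]).round(1))
E
```

```text
lamp [764.87482016 265.3800594  227.35329404]
[3.10146598e+00 5.00512907e-01 3.06475765e-17]
3.8667 [515.0916293  -45.91662091 341.74840766] 0.008825592359175584 [ 0.51832944  0.19704312 -0.56495561  1.76590169  0.11231139  1.21121285
 -1.33010945]
[583.42323615 -23.81042366 488.89108627]
(70, 100) [145.5  58.7]
(-70, 100) [153.8 162.7]
(-70, -100) [292.8 162.6]
(70, -100) [296.1  58.6]
```

View pics/w1.png

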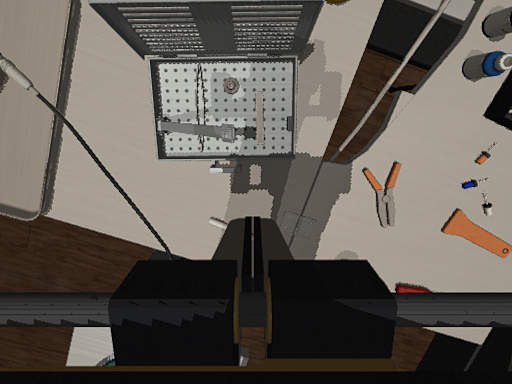

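Wrist view: pan rim corners RL (150,58), FL (159,160), FR (296,158), RR (298,57). The bar end is at about (235,133), and the space behind the lid on the left is free. Next I refine the pose.

Run:
```python
import cv2,numpy as np
w=np.load("w1.npz");K,R,t=w["camera_matrix"],w["R"],w["t"]
M=K@np.c_[R,t]
def pl(uv,z):
    q=np.linalg.solve(np.c_[M[:,0],M[:,1],M[:,2]*z+M[:,3]],[*uv,1]);return q[:2]/q[2]
Wd=np.array([pl(p,34) for p in[(150,58),(159,160),(296,158),(298,57)]]);L=np.array([(70,100),(-70,100),(-70,-100),(70,-100)],float)
m=Wd.mean(0);d=Wd-m;th=np.arctan2((L[:,0]*d[:,1]-L[:,1]*d[:,0]).sum(),(L*d).sum());r=np.array([[np.cos(th),-np.sin(th)],[np.sin(th),np.cos(th)]])
print(m,th,(d@r-L).round(1).tolist(), "tip",((pl((236,133),160)-m)@r).round(1))
im=cv2.imread("pics/w1.png")[0:200,120:340]; cv2.imwrite("pics/w1c.png",cv2.resize(im,None,fx=3,fy=3,interpolation=cv2.INTER_CUBIC))
```

```text
[564.32068816   8.14490607] 0.33101728517060186 [[-1.5, -1.6], [1.7, -1.9], [2.3, 1.5], [-2.5, 2.0]] tip [-20.5 -19.7]
```

View pics/w1c.png

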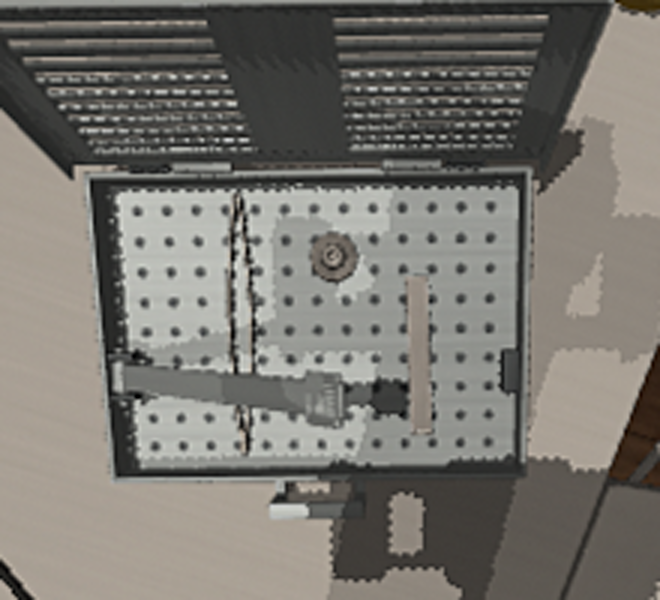

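```bash
sed -i 's/^c=.*/c=np.array([563.,9.5]);th=0.328/' h.py
python3 - <<'E'
from h import *
f=lambda a:tip(-20,92-145*np.cos(a)-12,28+145*np.sin(a))
robot.movep(f(1.2)+[0,0,40],rot())
robot.servo_line(f(1.2),150)
for a in (1.0,.8,.6,.45,.3,.2,.1,.05):
    robot.servo_line(f(a),120); print(a,robot.read_contact_force().round(1))
z=f(0)
for dz in range(6,-6,-1):
    robot.servo_line(z+[0,0,dz],40); F=robot.read_contact_force(); print(dz,F.round(1))
    if abs(F[2])>7: break
print(robot.read_t(),robot.read_tcp_pos()-z)
cv2.imwrite("pics/s2.png",read_camera("scene")[...,::-1])
cv2.imwrite("pics/d2.png",read_camera("side")[...,::-1])
E
```

```text
1.0 [ 0.5 -0.2  0. ]
0.8 [-0.9  1.7  0. ]
0.6 [-0.   0.5  0.1]
0.45 [0.7 0.2 0.2]
0.3 [ 0.5 -0.5 -0.7]
0.2 [-0.6  0.2  0.9]
0.1 [0.4 0.9 0.4]
0.05 [ 0.1 -0.1  0.1]
6 [ 0.1  0.1 -0.5]
5 [-0.3 -0.3 -0.6]
4 [ 0.1 -0.4 -0.2]
3 [-0.1  0.4  0.2]
2 [ 0.3 -0.7  1. ]
1 [ 0.4  0.  -0.6]
0 [ 0.1 -0.4  2.5]
-1 [-2.4  0.1  8. ]
9.575 [ 0.25949061  0.03457898 -0.19019002]
```

Run:
```python
from h import *
robot.servo_line(tip(-20,-65,230),200)
robot.servo_line(tip(-20,50,270),200)
robot.servo_line(tip(135,50,270),200)
robot.servo_line(tip(135,50,165),150)
print(robot.read_t(),robot.read_contact_force().round(1))
a=read_camera("scene")[60:260,110:310,::-1]; b=read_camera("side")[75:275,110:310,::-1]
cv2.imwrite("pics/c3.png",cv2.resize(np.hstack([a,b]),(800,400),interpolation=cv2.INTER_CUBIC))
```

```text
13.375 [-0.1 -0.8  0.9]
```

View pics/c3.png

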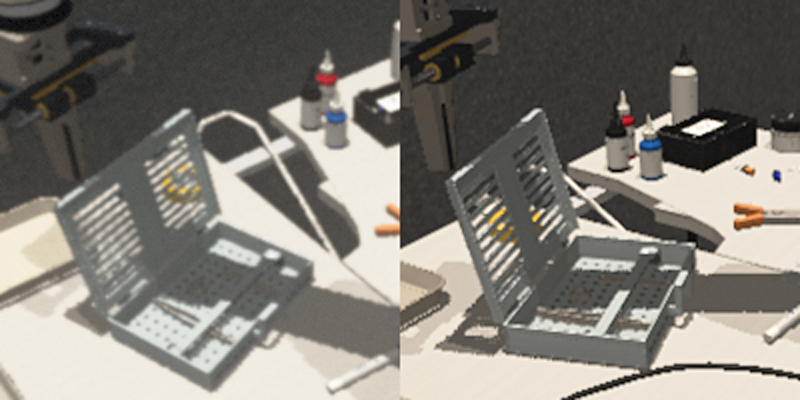

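The bar lies flat over the instruments (scene half, (165,315) to (275,260)), and the tweezers, strip and nub haven't moved. The fingertip, at (75,175), hangs behind the lid. Now I swing the lid.

Run:
```python
from h import *
def f(a,dz=0):
    r=125; return tip(72-r*np.cos(a)+3.5*np.sin(a)+10,50,37+r*np.sin(a)+3.5*np.cos(a)+dz)
for a in np.r_[1.9:0.25:-.15,.2,.13,.07]:
    robot.servo_line(f(a),120); F=robot.read_contact_force(); print(round(a,2),F.round(1))
    if np.linalg.norm(F)>20: print("STOP");break
else:
  for dz in range(5,-7,-1):
    robot.servo_line(f(0,dz),40); F=robot.read_contact_force(); print(dz,F.round(1))
    if abs(F[2])>10: break
print(robot.read_t(),robot.read_tcp_pos()-f(0))
```

```text
1.9 [ 1.1 -0.7 -0.3]
1.75 [-0.7  0.6 -0.3]
1.6 [ 0.4 -0.   0.3]
1.45 [-0.   0.2 -0.4]
1.3 [-0.8  0.9  0.1]
1.15 [0.3 0.7 0. ]
1.0 [ 0.3  0.1 -0.4]
0.85 [ 0.1 -0.1  0.5]
0.7 [0.1 0.  0.3]
0.55 [ 0.   0.3 -0.4]
0.4 [-0.4 -0.6  1.1]
0.2 [-0.7 -0.3 -0.3]
0.13 [0.3 0.2 0.6]
0.07 [ 0.3  0.1 -0.5]
5 [-1.2 -0.   0.2]
4 [0.2 0.4 0.1]
3 [-0.9 -0.8 -0.2]
2 [ 0.3  0.8 -0.3]
1 [0.5 0.3 0.1]
0 [-1.5  0.3  4.9]
-1 [-3.9 -1.6 14.1]
19.4333 [0.09021139 0.07216584 0.08821011]
```

Run:
```python
from h import *
robot.servo_line(tip(-43,50,120),200)
robot.servo_line(tip(-110,0,250),250)
print(robot.read_t())
a=read_camera("scene")[150:270,140:280,::-1]; b=read_camera("side")[165:275,140:280,::-1]
b=np.vstack([b,np.zeros((10,140,3),np.uint8)])
w=read_camera("wrist")[0:240,100:420,::-1]
cv2.imwrite("pics/c4.png",np.hstack([cv2.resize(np.vstack([a,b]),(350,600),interpolation=cv2.INTER_CUBIC),cv2.copyMakeBorder(cv2.resize(w,(440,330),interpolation=cv2.INTER_CUBIC),0,270,0,0,cv2.BORDER_CONSTANT)]))
M=P("wrist")
for p in [(-26,0,57),(-26,17,57),(-26,-17,57),(-70,100,40.5),(-70,-100,40.5),(70,103,40.5)]:
    q=M@[*W(*p[:2]),p[2],1]; q=q[:2]/q[2]; print(p,((q-[100,0])*1.375+[350,0]).round())
```

```text
20.75
(-26, 0, 57) [561. 126.]
(-26, 17, 57) [539. 126.]
(-26, -17, 57) [582. 126.]
(-70, 100, 40.5) [442. 181.]
(-70, -100, 40.5) [679. 182.]
(70, 103, 40.5) [426.  -4.]
```

View pics/c4.png

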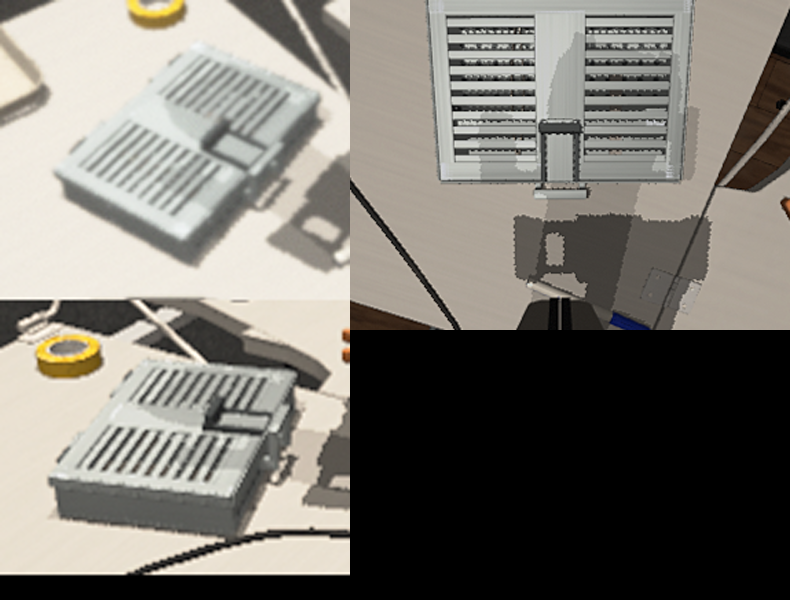

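The lid is shut: the wrist view shows the tab at (560,127) against a predicted (561,126), and both outside views show it flat. Next comes the latch push.

Run:
```python
from h import *
robot.servo_line(tip(8,0,150),200)
robot.servo_line(tip(8,0,50.5),120)
print(robot.read_contact_force().round(1))
u=np.array([np.cos(th),np.sin(th),0])
x=8
while x>-36:
    x-=4 if x>-22 else 1
    robot.servo_line(tip(x,0,50.5),50); F=robot.read_contact_force(); print(x,round(F@u,1),F.round(1))
    if abs(F@u)>14: break
robot.servo_line(tip(x+4,0,50.5),80)
robot.servo_line(tip(x+10,0,150),200)
robot.servo_line(tip(-110,0,250),250)
print(robot.read_t())
M=P("wrist"); w=read_camera("wrist")[0:240,100:420,::-1]
a=read_camera("scene")[170:250,190:270,::-1]; b=read_camera("side")[180:260,190:270,::-1]
s=cv2.resize(np.vstack([a,b]),(290,580),interpolation=cv2.INTER_CUBIC)
cv2.imwrite("pics/c5.png",np.hstack([s,cv2.copyMakeBorder(cv2.resize(w,(500,375),interpolation=cv2.INTER_CUBIC),0,205,0,0,cv2.BORDER_CONSTANT)]))
for p in [(-26,0,57),(-44,0,57),(-48,0,57)]:
    q=M@[*W(*p[:2]),p[2],1]; q=q[:2]/q[2]; print(p,((q-[100,0])*1.5625+[290,0]).round())
```

```text
[ 0.4 -0.5  0. ]
4 0.0 [ 0.  -0.   0.2]
0 0.5 [ 0.5  0.1 -0.8]
-4 0.8 [ 1.  -0.4  0.8]
-8 0.9 [0.9 0.1 0. ]
-12 0.3 [0.1 0.7 0.1]
-16 0.8 [0.7 0.3 0.5]
-20 1.3 [1.3 0.1 0.4]
-24 0.5 [0.1 1.3 1. ]
-25 1.6 [ 1.7 -0.1 -0.2]
-26 1.7 [ 1.7  0.5 -1.4]
-27 2.1 [2.  0.5 0.5]
-28 1.8 [1.7 0.6 0.4]
-29 2.3 [2.4 0.3 0.8]
-30 3.0 [ 2.9  0.7 -0.5]
-31 5.2 [ 4.7  2.2 -2.6]
-32 6.4 [ 6.3  1.5 -4.2]
-33 8.8 [ 8.7  1.8 -3.7]
-34 10.2 [ 9.8  3.  -4.4]
-35 12.3 [12.   3.  -4.7]
-36 13.1 [12.4  4.  -4.7]
29.3833
(-26, 0, 57) [527. 144.]
(-44, 0, 57) [527. 170.]
(-48, 0, 57) [527. 176.]
```

View pics/c5.png

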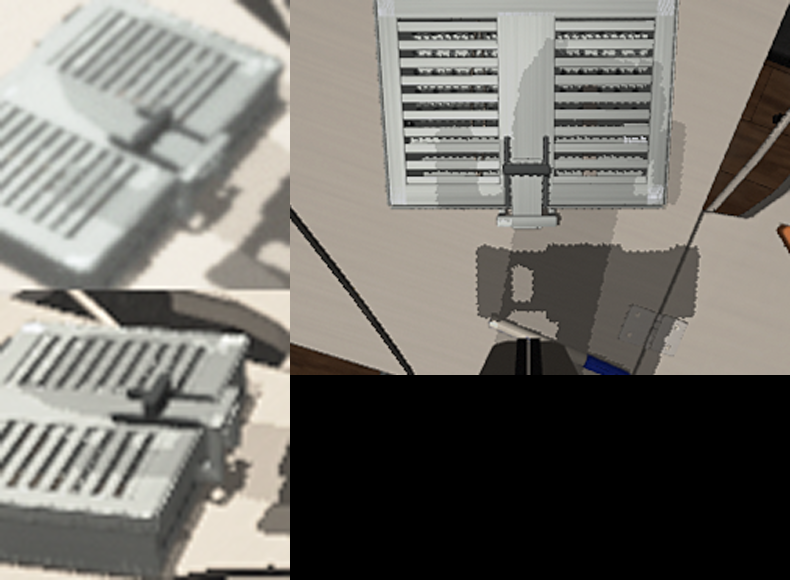

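The tab is at (527,170), matching the fully forward prediction of (527,170). The keeper bridge shows over the tongue at (527,221), and the force rose at the stop. Handing in.

```bash
python3 -c "
from cell import robot, workorder, kin, read_camera, camera_info
print(workorder.job_done())"
```

```text
the job is handed in; nothing more can be done
None
```

The job is handed in at about 29 s of robot time: the retaining bar is flat, the lid is fully shut, and the thumb latch is fully forward with its tongue under the keeper; nothing was picked up, and the robot is clear.

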